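# Collapse a telescopic mast and lock it in its dock

### The job

Put the telescopic mast away: where it stands, collapse it fully home, the thin inner tube first and then the middle tube, keeping the mast upright throughout. Then set it down, without dropping it, upright in the curbed bay of the dock, and swing the dock's keeper bar shut over its top until it snaps into its detent. Leave the other things on the bench where they are.

Things in the scene. Friction and masses are not known exactly. Their poses are not given: they have to be found in the camera images.
- mast_center (a point): Centre of the mast's plain aluminium outer tube (38 mm across, top 115 mm above the foot's underside), on the axis, 57.5 mm above the underside; z up along the mast. The mast stands loose, 0.35 to 0.7 kg, round, so its yaw does not matter. Lift it by the outer tube: pulling on the sliding tubes draws them out again.
- mast_foot (a point): Centre of the underside of the mast's foot, z along the mast. The foot is a dark steel disc 72 mm across and 10 mm thick.
- cap_top (a point): Centre of the top face of the dark steel cap (26 mm across, 8 mm thick) on the end of the inner tube. With both tubes home it is 129 mm above the underside of the foot; each tube that is out adds its joint value.
- inner_tube (a joint): Thin inner steel tube (18 mm across) sliding in the middle tube, in m: 0 = fully home, the cap resting on the middle tube's collar; up to 0.056 out. It slides along the mast against about 4 N of friction and stays where it is left.
- mid_tube (a joint): Middle steel tube (28 mm across, black collar 34 mm across, 6 mm thick at its top) sliding in the outer tube, in m: 0 = fully home, collar resting on the outer tube; up to 0.066 out. Slides against about 8 N, stays where left: pressing straight down on the cap sends the inner tube home first and then, pressed further, this tube.
- bay (a point): Centre of the bay floor of the fixed dock (grey plate 120 mm in its x, 230 mm in its y), 10 mm above the bench. The bay is 84 mm square inside, with black curbs 10 mm thick, 14 mm high over its floor all round. In this frame (z up) a pivot post 22 mm across stands at y = -90 mm, 140 mm above the floor, and a catch post 20 mm across at y = +88 mm, 132 mm high.
- keeper (a joint): Hinge of the keeper bar, upright axis, rad: 0 = shut on its stop, bar along the dock's +y from pivot post over the bay to catch post; positive = open towards the dock's -x (counter-clockwise from above), up to 2.0. Stays where left. A sprung ball on the catch post is the detent: from about 0.08 rad 3 to 4 N at the peg pushes the bar past it; snapped in below 0.03, and then it stays.
- keeper_hinge (a point): Point on the keeper bar's hinge axis at the height of the bar's underside, 140 mm above the bay floor (11 mm over the collapsed mast). The bar is aluminium, 16 mm wide, 12 mm thick, its end 187 mm from the hinge.
- keeper_peg (a point): Centre (half-way up) of the black upright peg on the keeper bar, 14 mm across, standing 38 mm up from the bar's top, 150 mm from the hinge axis: for swinging the bar from above.
- meter: Bystander: grey hand-held meter lying face up, 86 x 165 x 42 mm; origin under its centre.
- enclosure: Bystander: open black instrument case 110 x 85 x 45 mm; origin under its centre.
- spool: Bystander: grey wire spool standing on end, 54 mm across, 42 mm high; origin under its centre.
- driver: Bystander: screwdriver lying flat, about 0.2 m long along its x.
- flux_jar: Bystander: small white jar, 44 mm across, 50 mm high; origin under its centre.
- parts_tray: Bystander: grey divided parts tray 100 x 150 x 30 mm; origin under its centre.
- wrench: Bystander: steel wrench lying flat along its x, under 0.2 m long.
Things that resemble listed ones, but are neither listed nor needed, are in the scene too. What is shaped like the part that bears mast_center but orange or turquoise is not meant.

How it is judged:
On the way, in this order (a step that is already met when the one before it is completed fails the run):
1. the inner tube is home in the middle tube while the middle tube is still out (value of joint inner_tube below 0.0025 m and value of joint mid_tube above 0.015 m), for 0.05 s.
2. the middle tube is home as well, the mast fully collapsed (value of joint each of inner_tube, mid_tube below 0.0025 m), for 0.2 s.
3. the collapsed mast stands upright in the dock's bay (all of step 2 and horizontal distance between mast_foot and bay below 0.013 m and z of mast_foot in the frame of bay below 0.004 m and angle between mast_foot's own z axis and vertical below 0.06 rad), for 0.2 s.
4. the keeper bar is shut in its detent (value of joint keeper below 0.03 rad), for 0.2 s.
At the end, for the whole second after the job is handed in: Both tubes within 2.5 mm of home; the mast at rest and upright (within 0.06 rad) on the bay floor (within 4 mm), its axis within 13 mm of the bay's centre; the keeper bar within 0.03 rad of shut, past its detent (all of step 3 and value of joint keeper below 0.03 rad and linear speed of mast below 0.02 m/s); the robot touches nothing.
It fails at once if the middle tube is pushed in ahead of the inner tube (value of joint mid_tube below 0.015 m and value of joint inner_tube above 0.015 m).
It fails at once if the mast is tipped by more than 0.4 rad (angle between mast_foot's own z axis and vertical above 0.4 rad).
It fails at once if the mast is dropped into the bay: let go more than 15 mm above its floor (horizontal distance between mast_foot and bay below 0.06 m and z of mast_foot in the frame of bay above 0.015 m and contact force between mast and the fingers below 0.05 N and contact force between mast and dock below 0.05 N).
It fails at once if a bystander is moved by more than 30 mm (distance of any of meter, enclosure, spool, driver, flux_jar, parts_tray, wrench from where it was at the start of the episode above 0.03 m).
It also fails if it takes over 67 s, if anything falls off the work surface, if the arm or the gripper's body presses on something with over 40 N, if the wrist force passes 120 N, or if a joint passes its speed limit or range.

### The arm

A 6-joint arm with a two-finger parallel gripper is mounted at the origin on the work surface. World frame = base frame: x ahead of the robot, y to its left, z up, the work surface at z = 0. Lengths are in m, angles in rad, forces in N, time in s.
With the tool pointing down it reaches from about 0.3 to 0.75 m from the base axis. Payload 8.5 kg.
Tool frame: the origin (TCP) lies midway between the tips of the shut fingers; the grasp point (between the pads) lies env.grasp_offset behind it (env.grasp_offset is the distance from the TCP to the grasp point, in m); z points along the fingers, x is the direction in which the jaws open and shut, and the axes are right-handed (so a half turn about z gives the same grasp; the last joint's range is limited). The gripper opens to 85 mm and grips with 20 to 120 N. Pads are 22 mm wide; open, the fingers measure 114 mm over their backs; the gripper's body (76 mm by 85 mm) begins 54 mm behind the grasp point. The pads swing forward as they close: fully open they stand 13 mm farther back than shut.
Start: joints at [-1.408, 0.381, 1.297, -0, 1.464, -0.215], TCP at [0.203, -0.511, 0.231] pointing down, gripper open.
Joint ranges: [-3.11, 3.11], [-0.89, 2.33], [0.22, 2.48], [-1.42, 4.56], [0.17, 2.85], [-2.88, 2.88]. Speed limits (rad/s): [2.39, 2.39, 3.14, 3.14, 3.14, 3.14].

### API

Orientations are given as [roll, pitch, yaw] about the fixed x, y, z axes, in that order (R = Rz(yaw) Ry(pitch) Rx(roll)).
In Python, from workcell import observe, vision, job_done, env gives the robot as it stands. The module is installed in compiled form; this text tells all that it offers.
- The arm moves only by the tool carry_out, never from a script. Its argument "rows" is a list that holds one entry, the list of rows, each a list of 5 numbers: the shift along the world's x, y, z in cm, then the turn about the world's z in degrees, then the opening, from 0 (shut) to 1 (fully open). In form: [[[x, y, z, turn, jaw], ...]]. A call has 1 to 12 rows; each row shifts and turns the commanded pose from where the row before left it; what a row does not reach is not made up. A row lasts 1/12 s, in which the tool goes at most 41.7 mm and 7.16 degrees, less where a joint would pass 70% of its speed; a pose out of reach is approached as far as the arm can. A call with a gripper value outside its range is refused whole. The fingers move at their own pace and stop on an object; "force" is the grip in N (left out, the last holds). Time passes only in rows, so rows that do not move let the fingers close. It gives the time, the measured TCP pose, the force and the opening at its end, in the units of the state.
- observe(): the state, without advancing time (a new reading comes with each control period).
- vision.grab_frame(name): name is "scene" or "side" or "wrist"; returns a dict with "pixels" (384x512x3 uint8, red, green, blue), "fx", "fy", "cx", "cy" (pixels), "k1" (the pictures are not rectified: a ray, as slopes to the right and down, at radius r is drawn at 1 + k1 r^2 times it, then the intrinsics apply), "T" (4x4, takes a point from camera to world coordinates). Camera axes: x right, y up, looking along -z (the intrinsics and any distortion apply to the point x, -y, -z); pixel columns grow to the right and rows downward; lengths in m; the calibration is good to about 2 mm. A picture is of the moment at which its call begins. There is no depth.
- job_done(): hands the job in, once; it reports no verdict.
Trained networks look in the newest picture that a camera, given by its name, has taken for a name from the list of things; names that differ only in an ending like _2 or _b are one class to them, and where a whole thing is asked for, a point or a joint stands for the part that bears it (a point fixed in the world has none). Each returns a list of dicts, best first, with "score" (0 to 1); they miss things now and then, are a little off and sometimes report something else, mostly with a low value. They report only what shows in the picture. A call takes as long as a camera call. They do not tell look-alikes from the thing itself.
- vision.outline_of(camera, target): "mask" (384x512 bool, what is visible of it).
- vision.tip_of(camera, target): "centre" ([x, y, z] in m, in world coordinates, good to about 4 mm: a listed point, or the origin of a listed thing).
The state is a dict: "clock": time; "joint_positions": joint angles; "joint_vel": joint speeds; "tau": joint torques, N m; "tool_pos": TCP position; "ee_rot": TCP orientation; "ft_force": force on the tool from outside, world axes, zero at the start; "ft_torque": the same for the moment, N m; "width": opening from 0.0 (shut) to 1.0 (fully open).
Only numpy, scipy, OpenCV 4.12 (cv2) and the standard library are available. Lean on these libraries where they do the work, as an engineer would, in place of code of your own. Each camera call takes 0.05 s, during which the arm holds its last target.

## Working session

There is one attempt and no reset: what is moved stays moved. The work goes in short steps, Python scripts to look and compute and a tool call to move; the robot and the scene stay as the last step left them, time stands still between calls to the robot, and variables do not carry over. Pictures are saved under pics/ and viewed, and the job is handed in when it is done.

Besides the shell and the picture viewer there is one more tool, called after ">>>" as name(argument=value, ...), one argument or row to a line, values as JSON. carry_out: Moves the arm, as the interface text tells. Its arguments: {"type":"object","properties":{"rows":{"type":"array"},"force":{"type":"number"}},"required":["rows"]}

```bash
mkdir -p pics
cat > h.py <<'E'
import numpy as np, cv2
from workcell import observe, vision, env
def save(name,fn):
    f=vision.grab_frame(name); cv2.imwrite('pics/'+fn,cv2.cvtColor(f['pixels'],cv2.COLOR_RGB2BGR)); return f
def ray(f,u,v):
    xd=(u-f['cx'])/f['fx']; yd=(v-f['cy'])/f['fy']
    x,y=xd,yd
    for _ in range(20):
        s=1+f['k1']*(x*x+y*y); x,y=xd/s,yd/s
    T=np.array(f['T']); d=T[:3,:3]@np.array([x,-y,-1.]); return T[:3,3],d/np.linalg.norm(d)
def onz(f,u,v,z):
    o,d=ray(f,u,v); return o+d*(z-o[2])/d[2]
def proj(f,p):
    T=np.array(f['T']); c=T[:3,:3].T@(np.array(p)-T[:3,3]); x,y=c[0]/-c[2],-c[1]/-c[2]
    s=1+f['k1']*(x*x+y*y); return np.array([f['fx']*x*s+f['cx'],f['fy']*y*s+f['cy']])
def tri(f1,p1,f2,p2):
    o1,d1=ray(f1,*p1);o2,d2=ray(f2,*p2)
    A=np.stack([d1,-d2],1); t=np.linalg.lstsq(A,o2-o1,rcond=None)[0]
    a,b=o1+d1*t[0],o2+d2*t[1]; return (a+b)/2,np.linalg.norm(a-b)
E
python3 - <<'E'
from h import *
print(env.grasp_offset)
for c in ('scene','side','wrist'):
    f=save(c,c+'0.png'); print(c,np.round(f['T'],3).tolist(),f['fx'],f['k1'])
for c in ('scene','side'):
    for t in ('mast_center','mast_foot','cap_top','bay','keeper_hinge','keeper_peg'):
        for r in vision.tip_of(c,t): print(c,t,np.round(r['centre'],3),round(r['score'],2))
print({k:np.round(v,3) for k,v in observe().items()})
E
```

```text
0.0187
scene [[0.833, -0.32, 0.451, 1.083], [0.553, 0.482, -0.68, -0.762], [0.001, 0.816, 0.579, 0.767], [0.0, 0.0, 0.0, 1.0]] 360.6436394042101 0.02266627161860143
side [[-0.935, 0.22, -0.278, 0.279], [-0.354, -0.553, 0.754, 0.842], [0.012, 0.804, 0.595, 0.799], [0.0, 0.0, 0.0, 1.0]] 389.97043001607693 -0.01582695188142176
wrist [[0.369, 0.882, 0.294, 0.28], [-0.929, 0.35, 0.117, -0.482], [-0.0, -0.317, 0.949, 0.374], [0.0, 0.0, 0.0, 1.0]] 302.0840704888729 -0.02355338791893989
scene mast_center [0.737 0.151 0.054] 0.96
scene mast_center [0.602 0.175 0.058] 0.93
scene mast_center [0.632 0.06  0.054] 0.8
scene mast_center [0.431 0.141 0.005] 0.73
scene mast_center [0.511 0.021 0.054] 0.63
scene mast_center [0.589 0.29  0.058] 0.56
scene mast_foot [0.739 0.148 0.001] 0.98
scene mast_foot [0.508 0.021 0.002] 0.97
scene mast_foot [ 0.586  0.289 -0.004] 0.71
scene mast_foot [0.6   0.178 0.   ] 0.69
scene mast_foot [0.627 0.061 0.003] 0.6
scene cap_top [0.407 0.38  0.004] 0.67
scene cap_top [0.515 0.023 0.13 ] 0.62
scene cap_top [0.597 0.174 0.216] 0.59
scene cap_top [0.587 0.289 0.13 ] 0
[... 845 characters left out ...]
032 -0.001] 0.51
side cap_top [0.587 0.289 0.131] 0.42
side bay [ 0.582 -0.281  0.011] 0.68
side bay [ 0.435 -0.279  0.002] 0.62
side keeper_hinge [ 0.566 -0.369  0.148] 0.75
side keeper_peg [ 0.42  -0.336  0.18 ] 0.72
{'clock': np.float64(0.75), 'joint_positions': array([-1.408,  0.381,  1.297, -0.   ,  1.464, -0.215]), 'joint_vel': array([-0.001,  0.001,  0.001,  0.   , -0.001,  0.001]), 'tau': array([-1.0000e-03, -4.4828e+01, -2.3144e+01, -0.0000e+00,  1.0000e-03,
       -0.0000e+00]), 'tool_pos': array([ 0.203, -0.511,  0.231]), 'ee_rot': array([-3.142,  0.   , -1.193]), 'ft_force': array([-0.065,  0.954,  0.102]), 'ft_torque': array([ 0.016, -0.016,  0.016]), 'width': np.float64(1.002)}
```

View pics/scene0.png

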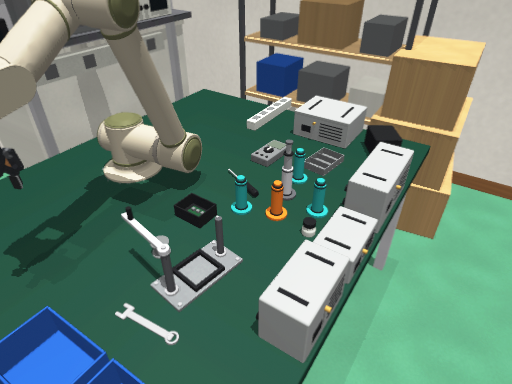

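View pics/side0.png

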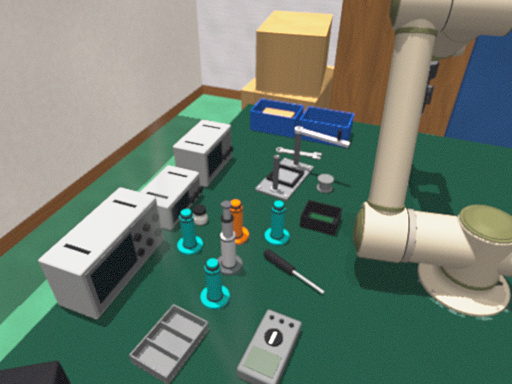

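Run:
```python
import cv2
a=cv2.imread('pics/scene0.png');b=cv2.imread('pics/side0.png')
import numpy as np
from h import *
f=vision.grab_frame('scene');g=vision.grab_frame('side')
for p in [(0.6,0.173,0.214),(0.6,0.173,0)]: print(proj(f,p),proj(g,p))
def crop(im,c,w=70,h=80):
    x,y=int(c[0]),int(c[1]); x=max(w,min(512-w,x));y=max(h,min(384-h,y)); return cv2.resize(im[y-h:y+h,x-w:x+w],None,fx=2.8,fy=2.8,interpolation=cv2.INTER_CUBIC)
cv2.imwrite('pics/crop1.png',np.hstack([crop(a,proj(f,(0.6,0.173,0.1))),crop(b,proj(g,(0.6,0.173,0.1)))]))
```

```text
[288.66339724 141.17731581] [226.78675456 203.38043615]
[285.26622466 194.24657235] [229.28827443 264.60611716]
```

View pics/crop1.png

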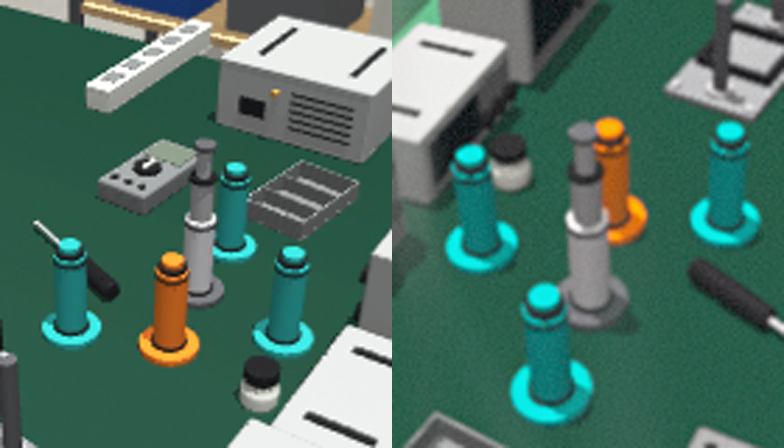

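Could be taken for the mast, in the scene view: grey (288,170), orange (277,200), turquoise (241,195), (299,165) and (318,197). The grey, extended one at about (0.600, 0.174) fits the description, and the crop shows a plain aluminium tube, black collar, thin tube and dark cap. I'm moving above it with the fingers shut.

>>> carry_out(
  rows=[
    [[0, 0, 3, 0, 0], [0, 0, 3, 0, 0], [1.9, 3.3, 0, 5.7, 0], [1.9, 3.3, 0, 5.7, 0], [1.9, 3.3, 0, 5.7, 0], [1.9, 3.3, 0, 5.7, 0], [1.9, 3.3, 0, 5.7, 0], [1.9, 3.3, 0, 5.7, 0], [1.9, 3.3, 0, 5.7, 0], [1.9, 3.3, 0, 5.7, 0], [1.9, 3.3, 0, 5.7, 0], [1.9, 3.3, 0, 5.7, 0]],
  ],
  force=50,
)

```text
clock: 1.85
tool_pos: [0.3934, -0.1794, 0.2916]
ee_rot: [3.141, -0.001, -0.193]
ft_force: [-0.0, -0.5, 0.7]
width: 0.003
```

>>> carry_out(
  rows=[
    [[1.9, 3.3, 0, 0, 0], [1.9, 3.3, 0, 0, 0], [1.9, 3.3, 0, 0, 0], [1.9, 3.3, 0, 0, 0], [1.9, 3.3, 0, 0, 0], [1.9, 3.3, 0, 0, 0], [0, 0, 0, 0, 0], [0, 0, 0, 0, 0]],
  ],
)

```text
clock: 2.52
tool_pos: [0.5072, 0.0183, 0.291]
ee_rot: [3.141, 0.001, -0.195]
ft_force: [0.5, -0.9, -0.1]
width: -0.0
```

Run:
```python
from h import *
for c in ('scene','side','wrist'):
    f=save(c,c+'1.png')
    for t in ('mast_center','cap_top','bay','keeper_hinge','keeper_peg'):
        for r in vision.tip_of(c,t): print(c,t,np.round(r['centre'],3),round(r['score'],2))
o=observe(); print(o['clock'],o['tool_pos'],o['ee_rot'],o['ft_force'])
```

```text
scene mast_center [0.736 0.147 0.054] 0.83
scene mast_center [0.601 0.18  0.056] 0.76
scene mast_center [0.631 0.06  0.058] 0.64
scene mast_center [0.509 0.022 0.056] 0.6
scene mast_center [0.59  0.288 0.06 ] 0.55
scene cap_top [0.6   0.172 0.22 ] 0.6
scene cap_top [0.629 0.058 0.127] 0.58
scene cap_top [0.515 0.024 0.13 ] 0.51
scene cap_top [0.588 0.287 0.128] 0.47
scene cap_top [0.735 0.148 0.128] 0.37
scene bay [ 0.581 -0.279  0.011] 0.84
scene keeper_hinge [ 0.566 -0.369  0.149] 0.86
scene keeper_peg [ 0.421 -0.338  0.184] 0.56
side mast_center [0.515 0.019 0.062] 0.82
side mast_center [0.601 0.171 0.061] 0.66
side mast_center [0.732 0.147 0.06 ] 0.66
side mast_center [0.59  0.289 0.056] 0.61
side mast_center [0.624 0.064 0.059] 0.56
side cap_top [0.602 0.171 0.216] 0.69
side cap_top [0.516 0.018 0.13 ] 0.61
side cap_top [0.63  0.065 0.127] 0.56
side cap_top [0.589 0.288 0.131] 0.41
side cap_top [0.734 0.147 0.125] 0.38
side cap_top [0.621 0.441 0.001] 0.26
side bay [ 0.582 -0.279  0.012] 0.74
side keeper_hinge [ 0.567 -0.372  0.153] 0.84
side keeper_peg [ 0.422 -0.334  0.182] 0.6
wrist mast_center [0.602 0.173 0.057] 0.93
wrist mast_center [0.512 0.024 0.056] 0.73
wrist mast_center [0.624 0.058 0.06 ] 0.72
wrist mast_center [0.737 0.152 0.06 ] 0.66
wrist cap_top [0.514 0.018 0.128] 0.73
wrist cap_top [0.629 0.066 0.131] 0.64
3.4167 [0.50687325 0.01684267 0.29130934] [-3.14157732e+00  4.47031048e-05 -1.98126827e-01] [ 0.83654639  0.57179134 -0.34266019]
```

View pics/wrist1.png

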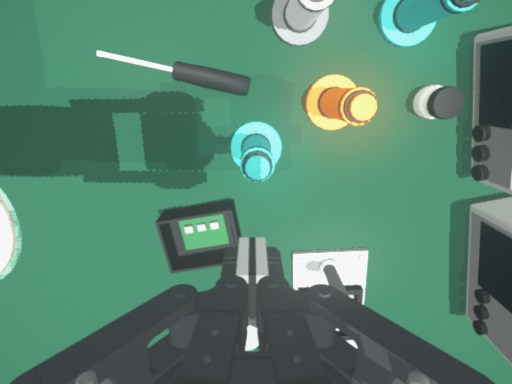

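The wrist view shows the grey mast's foot at about (300,15), with the orange and turquoise ones around it. All cameras agree on (0.601, 0.173), so I move over it and start down.

>>> carry_out(
  rows=[
    [[1.9, 3.1, 0, 0, 0], [1.9, 3.1, 0, 0, 0], [1.9, 3.1, 0, 0, 0], [1.9, 3.1, 0, 0, 0], [1.8, 3.2, 0, 0, 0], [0, 0, -2, 0, 0], [0, 0, -2, 0, 0], [0, 0, -1.5, 0, 0], [0, 0, 0, 0, 0], [0, 0, 0, 0, 0], [0, 0, 0, 0, 0]],
  ],
)

```text
clock: 4.33
tool_pos: [0.6013, 0.1727, 0.2376]
ee_rot: [-3.141, -0.002, -0.198]
ft_force: [-0.2, 0.2, 0.5]
width: -0.001
```

Run:
```python
from h import *
fs={c:save(c,c+'2.png') for c in ('scene','side')}
o=observe(); print(o['clock'],o['tool_pos'],o['ee_rot'],o['ft_force'])
ims=[]
for c in fs:
    im=cv2.imread('pics/%s2.png'%c); x,y=proj(fs[c],(0.6,0.173,0.17)).astype(int)
    print(c,x-50,max(0,y-60)); ims.append(cv2.resize(im[y-60:y+60,x-50:x+50],(400,480),interpolation=cv2.INTER_CUBIC))
cv2.imwrite('pics/crop2.png',np.hstack(ims))
```

```text
4.4333 [0.60128328 0.17272334 0.23777367] [-3.14087170e+00 -2.33124457e-03 -1.98316057e-01] [-0.0440497   0.38422676  0.38432022]
scene 237 92
side 177 157
```

View pics/crop2.png

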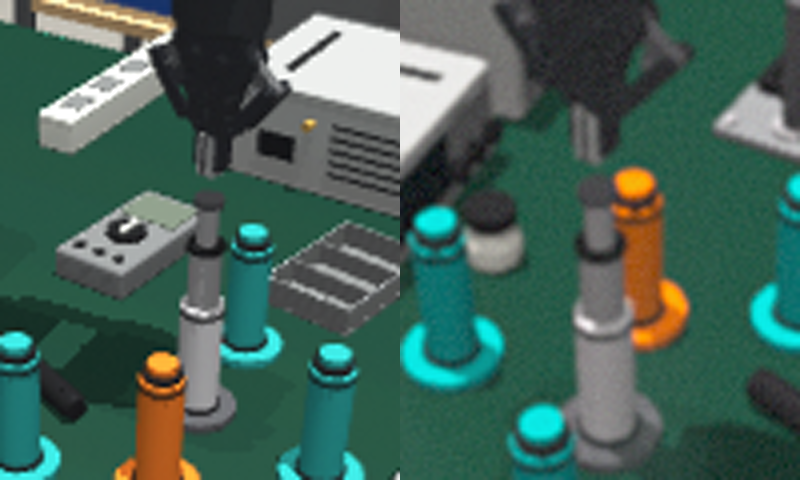

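The shut fingertips hang right over the cap in both views, at crop (210,165) over (210,200) and (590,150) over (600,190). I press down.

>>> carry_out(
  rows=[
    [[0, 0, -0.6, 0, 0], [0, 0, -0.6, 0, 0], [0, 0, -0.6, 0, 0], [0, 0, -0.5, 0, 0], [0, 0, -0.5, 0, 0], [0, 0, 0, 0, 0], [0, 0, 0, 0, 0]],
  ],
)

```text
clock: 5.02
tool_pos: [0.6008, 0.1728, 0.2079]
ee_rot: [3.141, 0.001, -0.198]
ft_force: [-0.2, 0.3, 0.4]
width: -0.002
```

>>> carry_out(
  rows=[
    [[0, 0, -0.4, 0, 0], [0, 0, -0.4, 0, 0], [0, 0, -0.4, 0, 0], [0, 0, -0.4, 0, 0], [0, 0, -0.4, 0, 0], [0, 0, 0, 0, 0]],
  ],
)

```text
clock: 5.52
tool_pos: [0.6007, 0.1728, 0.1873]
ee_rot: [3.141, 0.001, -0.198]
ft_force: [0.1, -0.2, 0.4]
width: 0.004
```

Run:
```python
from h import *
fs={c:save(c,c+'3.png') for c in ('scene','side')}
o=observe(); print(o['clock'],o['tool_pos'],o['ee_rot'],o['ft_force'])
ims=[]
for c in fs:
    im=cv2.imread('pics/%s3.png'%c); x,y=proj(fs[c],(0.6,0.173,0.17)).astype(int)
    ims.append(cv2.resize(im[y-60:y+60,x-50:x+50],(400,480),interpolation=cv2.INTER_CUBIC))
cv2.imwrite('pics/crop3.png',np.hstack(ims))
```

```text
5.6167 [0.60058642 0.17275985 0.18762774] [ 3.14115448e+00  1.48443204e-03 -1.98152915e-01] [0.3892638  0.14634038 0.45363682]
```

View pics/crop3.png

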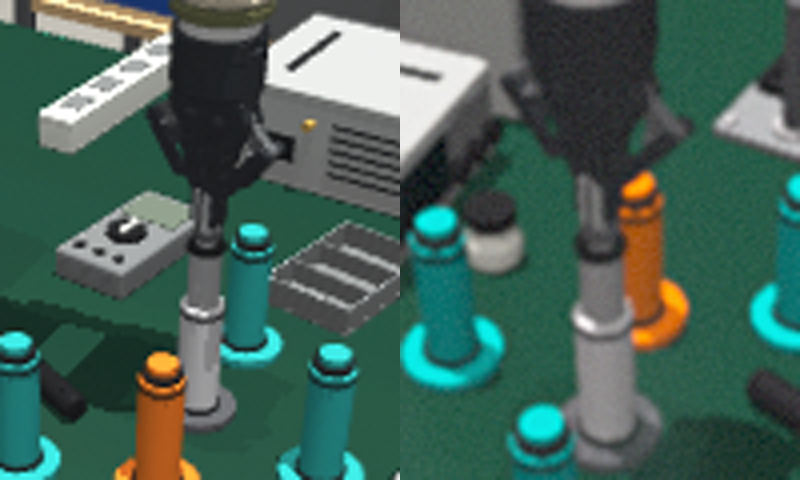

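The inner tube has gone most of the way in: the cap is now just above the collar (crop row ~240), and the collar has not moved. I keep pressing.

>>> carry_out(
  rows=[
    [[0, 0, -0.3, 0, 0], [0, 0, -0.3, 0, 0], [0, 0, -0.3, 0, 0]],
  ],
)

```text
clock: 5.87
tool_pos: [0.601, 0.1728, 0.1795]
ee_rot: [-3.141, -0.001, -0.198]
ft_force: [-1.8, 0.3, 6.7]
width: -0.003
```

Run:
```python
from h import *
fs={c:save(c,c+'4.png') for c in ('scene','side')}
o=observe(); print(o['clock'],o['tool_pos'],o['ee_rot'],o['ft_force'])
ims=[]
for c in fs:
    im=cv2.imread('pics/%s4.png'%c); x,y=proj(fs[c],(0.6,0.173,0.17)).astype(int)
    for z in (.115,.15,.16,.17,.18): print(c,z,(proj(fs[c],(.6007,.173,z))-[x-50,y-60])*4)
    ims.append(cv2.resize(im[y-60:y+60,x-50:x+50],(400,480),interpolation=cv2.INTER_CUBIC))
cv2.imwrite('pics/crop4.png',np.hstack(ims))
```

```text
5.9667 [0.60079018 0.17279558 0.17902515] [ 3.14151683e+00  2.06562463e-04 -1.98151191e-01] [-0.38001055 -0.79214226  1.97659042]
scene 0.115 [200.72797657 300.49618761]
scene 0.15 [203.01364419 265.01466331]
scene 0.16 [203.68159949 254.65604673]
scene 0.17 [204.35637416 244.19642663]
scene 0.18 [205.03807772 233.63424264]
side 0.115 [203.08456207 306.33738264]
side 0.15 [201.38420074 265.20072096]
side 0.16 [200.88546613 253.12278245]
side 0.17 [200.38080835 240.89580136]
side 0.18 [199.87012437 228.51707467]
```

View pics/crop4.png

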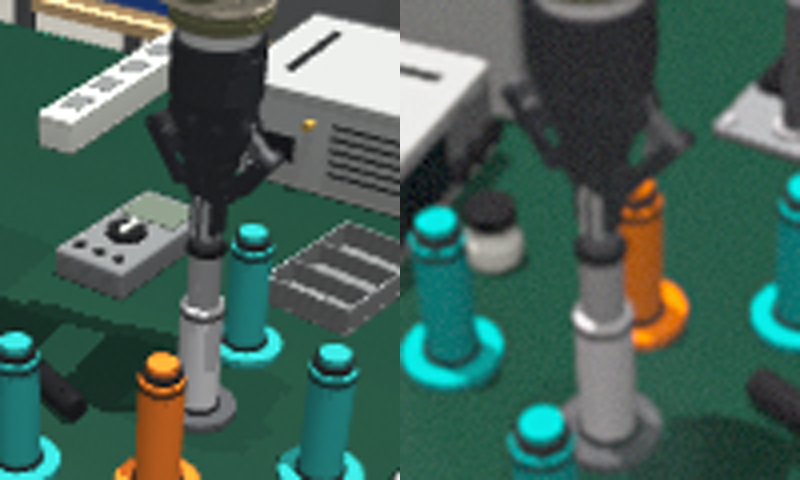

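The collar top is at about 0.170, so the inner tube should be home with the cap at about 0.178. I press on gently.

>>> carry_out(
  rows=[
    [[0, 0, -0.2, 0, 0], [0, 0, -0.2, 0, 0], [0, 0, -0.2, 0, 0]],
  ],
)

```text
clock: 6.22
tool_pos: [0.601, 0.1728, 0.1739]
ee_rot: [-3.141, -0.001, -0.198]
ft_force: [-1.4, 0.2, 6.7]
width: -0.002
```

>>> carry_out(
  rows=[
    [[0, 0, -0.2, 0, 0], [0, 0, -0.2, 0, 0], [0, 0, -0.2, 0, 0]],
  ],
)

```text
clock: 6.47
tool_pos: [0.601, 0.1728, 0.1679]
ee_rot: [-3.141, -0.001, -0.198]
ft_force: [-2.2, -0.5, 7.7]
width: -0.0
```

Run:
```python
from h import *
fs={c:save(c,c+'5.png') for c in ('scene','side')}
o=observe(); print(o['clock'],o['tool_pos'],o['ee_rot'],o['ft_force'])
ims=[]
for c in fs:
    im=cv2.imread('pics/%s5.png'%c); x,y=proj(fs[c],(0.6,0.173,0.17)).astype(int)
    ims.append(cv2.resize(im[y-60:y+60,x-50:x+50],(400,480),interpolation=cv2.INTER_CUBIC))
cv2.imwrite('pics/crop5.png',np.hstack(ims))
```

```text
6.5667 [0.60083176 0.17280182 0.16746047] [-3.14155497e+00 -2.56971647e-04 -1.98139604e-01] [-0.36166481 -0.13007269  4.55812829]
```

View pics/crop5.png

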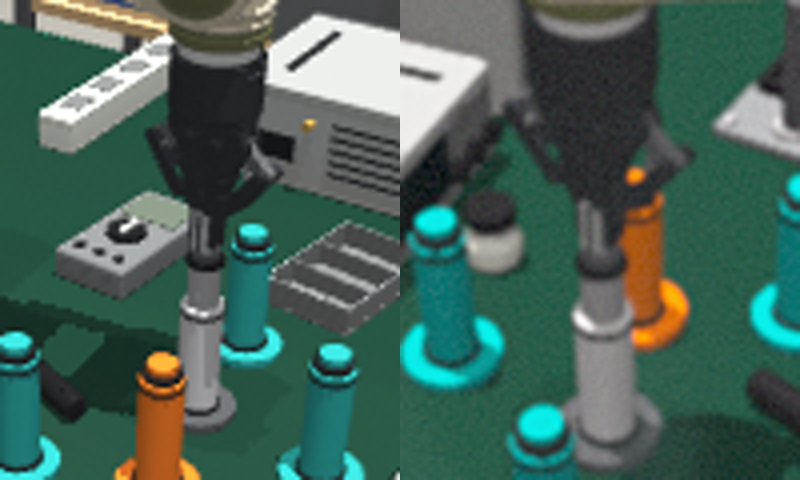

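The collar is now going down with the cap (crop row ~262), so the inner tube is home and the middle tube is moving at about 7.5 N. I carry on.

>>> carry_out(
  rows=[
    [[0, 0, -0.4, 0, 0], [0, 0, -0.4, 0, 0], [0, 0, -0.4, 0, 0], [0, 0, -0.4, 0, 0], [0, 0, -0.4, 0, 0], [0, 0, -0.4, 0, 0], [0, 0, -0.4, 0, 0], [0, 0, -0.3, 0, 0], [0, 0, -0.2, 0, 0]],
  ],
)

```text
clock: 7.32
tool_pos: [0.6009, 0.1728, 0.1345]
ee_rot: [-3.142, -0.0, -0.198]
ft_force: [-2.3, 0.4, 7.4]
width: 0.004
```

>>> carry_out(
  rows=[
    [[0, 0, -0.2, 0, 0], [0, 0, -0.2, 0, 0]],
  ],
)

```text
clock: 7.48
tool_pos: [0.6009, 0.1728, 0.1308]
ee_rot: [-3.141, -0.001, -0.198]
ft_force: [-1.8, -0.0, 8.2]
width: 0.002
```

>>> carry_out(
  rows=[
    [[0, 0, -0.1, 0, 0], [0, 0, -0.1, 0, 0]],
  ],
)

```text
clock: 7.65
tool_pos: [0.601, 0.1728, 0.1289]
ee_rot: [-3.141, -0.001, -0.198]
ft_force: [-3.4, -0.7, 17.0]
width: 0.004
```

Force is rising to 17 N at 0.1289, which is the home stop. One more short press to make sure, then up.

>>> carry_out(
  rows=[
    [[0, 0, -0.1, 0, 0], [0, 0, 0, 0, 0], [0, 0, 0, 0, 0]],
  ],
)

```text
clock: 7.9
tool_pos: [0.6012, 0.1728, 0.1289]
ee_rot: [-3.141, -0.002, -0.198]
ft_force: [-4.2, -1.9, 13.1]
width: 0.0
```

>>> carry_out(
  rows=[
    [[0, 0, 1, 0, 0], [0, 0, 3, 0, 0.5], [0, 0, 3, 0, 0.7], [0, 0, 0, 0, 0.8], [0, 0, 0, 0, 0.8]],
  ],
)

```text
clock: 8.32
tool_pos: [0.6014, 0.1729, 0.1988]
ee_rot: [-3.141, -0.003, -0.198]
ft_force: [0.3, -0.0, -0.5]
width: 0.565
```

Run:
```python
from h import *
fs={c:save(c,c+'6.png') for c in ('scene','side')}
o=observe(); print(o['clock'],o['tool_pos'],o['ee_rot'],o['ft_force'],o['width'])
ims=[]
for c in fs:
    im=cv2.imread('pics/%s6.png'%c); x,y=proj(fs[c],(0.6,0.173,0.14)).astype(int)
    ims.append(cv2.resize(im[y-60:y+60,x-50:x+50],(400,480),interpolation=cv2.INTER_CUBIC))
    for t in ('mast_center','mast_foot','cap_top'):
        for r in vision.tip_of(c,t):
            if np.hypot(r['centre'][0]-.6,r['centre'][1]-.173)<.03: print(c,t,np.round(r['centre'],4),round(r['score'],2))
cv2.imwrite('pics/crop6.png',np.hstack(ims))
```

```text
8.4167 [0.6004503  0.17276361 0.19633203] [ 3.14112967e+00  1.69549280e-03 -1.98195261e-01] [-0.11920775  0.77462259 -0.45229514] 0.7376210936433594
scene mast_center [0.6013 0.178  0.0565] 0.58
scene mast_foot [ 0.5964  0.1762 -0.0036] 0.56
scene cap_top [0.5955 0.1721 0.1305] 0.6
side mast_center [0.6012 0.1698 0.0614] 0.77
side mast_foot [ 0.5995  0.1759 -0.0025] 0.67
side cap_top [0.6028 0.1722 0.1304] 0.62
```

View pics/crop6.png

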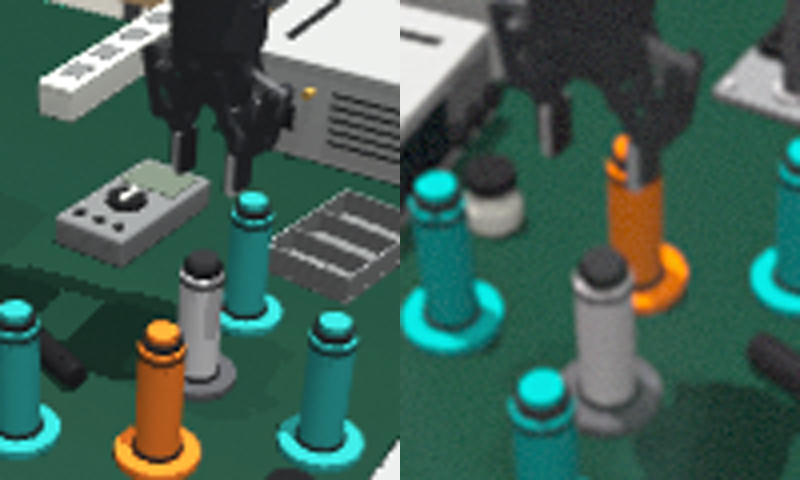

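Collapsed: the cap sits on the collar at 0.130, and the mast is upright at (0.601, 0.173). I straddle it and grip the outer tube near its upper part.

>>> carry_out(
  rows=[
    [[0, 0, -2, 0, 0.85], [0, 0, -2, 0, 0.85], [0, 0, -2, 0, 0.85], [0, 0, -2, 0, 0.85], [0, 0, -2, 0, 0.85], [0, 0, -1.8, 0, 0.85], [0, 0, -1, 0, 0.85], [0, 0, 0, 0, 0.85], [0, 0, 0, 0, 0.85]],
  ],
)

```text
clock: 9.47
tool_pos: [0.601, 0.1728, 0.0695]
ee_rot: [3.142, 0.0, -0.198]
ft_force: [0.2, 0.3, 1.0]
width: 0.848
```

>>> carry_out(
  rows=[
    [[0, 0, 0, 0, 0], [0, 0, 0, 0, 0], [0, 0, 0, 0, 0], [0, 0, 0, 0, 0], [0, 0, 0, 0, 0], [0, 0, 0, 0, 0], [0, 0, 0, 0, 0], [0, 0, 0, 0, 0]],
  ],
  force=50,
)

```text
clock: 10.13
tool_pos: [0.6011, 0.1729, 0.0704]
ee_rot: [-3.141, -0.001, -0.198]
ft_force: [-2.5, 0.2, 5.9]
width: 0.434
```

Run:
```python
from h import *
o=observe(); print(o['clock'],o['tool_pos'],o['ee_rot'],o['ft_force'],o['width'])
fs={c:save(c,c+'7.png') for c in ('scene','side')}
P={'bay':[], 'keeper_hinge':[], 'keeper_peg':[]}
for c in fs:
    for t in P:
        for r in vision.tip_of(c,t)[:2]: print(c,t,np.round(r['centre'],4),round(r['score'],2))
ims=[]
for c in fs:
    im=cv2.imread('pics/%s7.png'%c); x,y=proj(fs[c],(0.6,0.173,0.14)).astype(int)
    ims.append(cv2.resize(im[y-60:y+60,x-50:x+50],(400,480),interpolation=cv2.INTER_CUBIC))
cv2.imwrite('pics/crop7.png',np.hstack(ims))
ims=[]
for c in fs:
    im=cv2.imread('pics/%s7.png'%c); x,y=proj(fs[c],(0.56,-.28,0.05)).astype(int); x=max(x,60);y=max(y,70)
    print(c,x-65,y-70); ims.append(cv2.resize(im[y-70:y+70,x-65:x+65],(390,420),interpolation=cv2.INTER_CUBIC))
cv2.imwrite('pics/crop7b.png',np.hstack(ims))
```

```text
10.1333 [0.60107297 0.17294567 0.07038432] [-3.14114695e+00 -1.25466873e-03 -1.98048160e-01] [-2.52700645  0.17744687  5.8513313 ] 0.43358535880311344
scene bay [ 0.5806 -0.2791  0.0126] 0.56
scene keeper_hinge [ 0.5676 -0.3702  0.1537] 0.63
scene keeper_peg [ 0.4225 -0.3364  0.1807] 0.6
side bay [ 0.5792 -0.2807  0.0108] 0.72
side keeper_hinge [ 0.7601  0.0328 -0.0019] 0.68
side keeper_peg [ 0.4248 -0.3366  0.183 ] 0.49
scene 125 186
side 226 98
```

View pics/crop7.png

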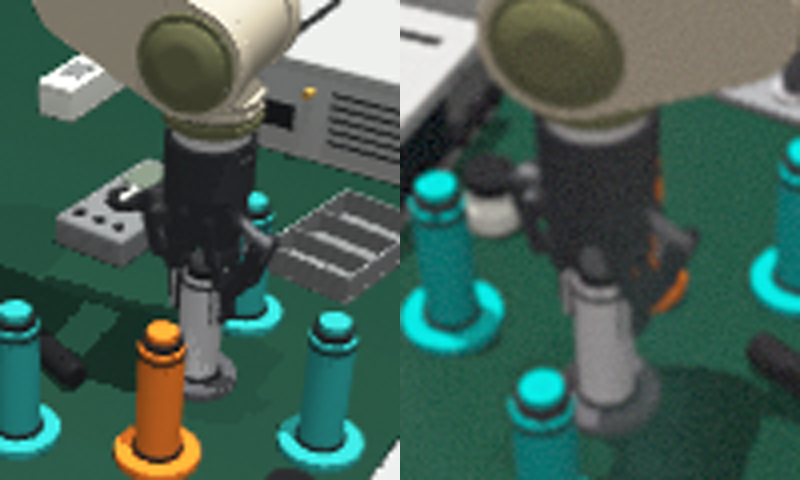

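View pics/crop7b.png

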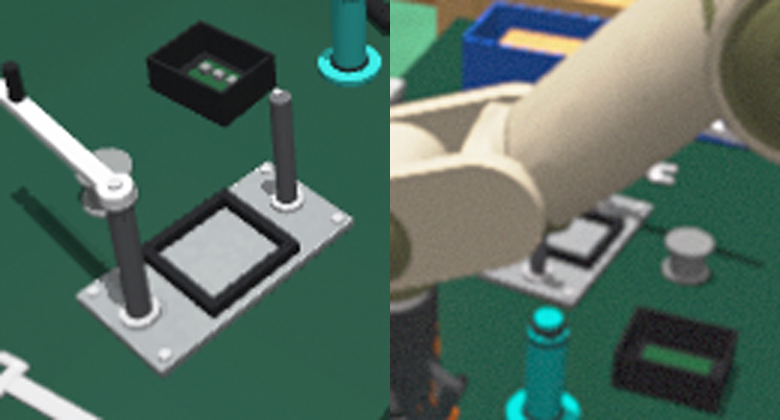

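The mast is gripped: width 0.434, about 37 mm, on the outer tube. I check the dock pose from the curb corners before carrying it over.

Run:
```python
from h import *
f=vision.grab_frame('scene');g=vision.grab_frame('side')
C=[(147,243),(221,192),(299,243),(215,312)]
W=[onz(f,125+u/3,186+v/3,0.024)[:2] for u,v in C]
W=np.array(W); print(W.round(4), W.mean(0))
for i in range(4):
    d=W[(i+1)%4]-W[i]; print(np.linalg.norm(d).round(4),np.degrees(np.arctan2(d[1],d[0])).round(1))
im=cv2.imread('pics/side0.png'); print(proj(g,(.581,-.28,.02)))
cv2.imwrite('pics/crop8.png',cv2.resize(im[110:210,240:360],None,fx=6,fy=6,interpolation=cv2.INTER_CUBIC))
# predicted overlay of dock with yaw est
b=np.array([.581,-.2795]);
im=cv2.imread('pics/scene0.png')
th=np.radians(-9.6)
R=np.array([[np.cos(th),-np.sin(th)],[np.sin(th),np.cos(th)]])
big=cv2.resize(im,None,fx=4,fy=4,interpolation=cv2.INTER_CUBIC)
for h,z in ((.042,.01),(.052,.024)):
    pts=[proj(f,[*(b+R@np.array(q)),z]) for q in ((-h,-h),(h,-h),(h,h),(-h,h))]
    cv2.polylines(big,[np.round((np.array(pts)+.5)*4).astype(np.int32)],True,(0,0,255),1)
pts=[proj(f,[*(b+R@np.array(q)),.01]) for q in ((-.06,-.115),(.06,-.115),(.06,.115),(-.06,.115))]
cv2.polylines(big,[np.round((np.array(pts)+.5)*4).astype(np.int32)],True,(0,255,0),1)
cv2.imwrite('pics/over8.png',big[820:1240,560:1000])
b2=cv2.resize(cv2.imread('pics/side0.png'),None,fx=6,fy=6,interpolation=cv2.INTER_CUBIC)
for h,z in ((.042,.01),(.052,.024)):
    pts=[proj(g,[*(b+R@np.array(q)),z]) for q in ((-h,-h),(h,-h),(h,h),(-h,h))]
    cv2.polylines(b2,[np.round((np.array(pts)+.5)*6).astype(np.int32)],True,(0,0,255),1)
cv2.imwrite('pics/over8s.png',b2[900:1200,1500:2000])
```

```text
[[ 0.5278 -0.3161]
 [ 0.5414 -0.2299]
 [ 0.6427 -0.24  ]
 [ 0.6303 -0.341 ]] [ 0.58557118 -0.28174506]
0.0873 81.0
0.1018 -5.7
0.1017 -97.0
0.1055 166.3
[285.36589525 174.10649858]
```

View pics/over8.png

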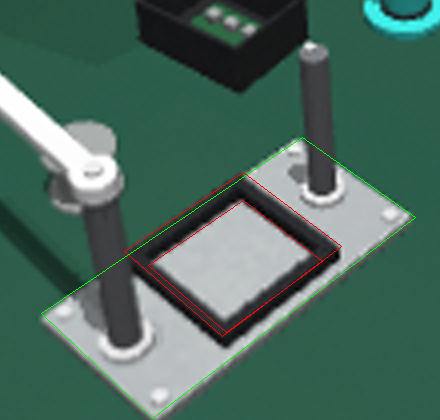

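View pics/over8s.png

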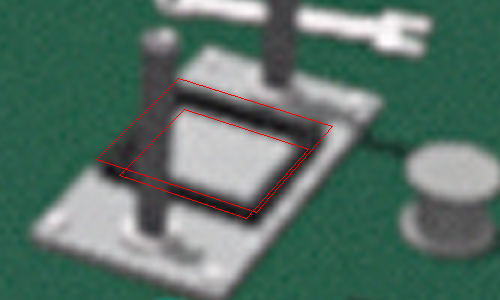

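The plate outline fits in the scene overlay, and the side view agrees within about 2 mm: bay at (0.581, −0.279), dock yaw about −9.6°. I lift and carry.

>>> carry_out(
  rows=[
    [[0, 0, 0.5, 0, 0], [0, 0, 1.5, 0, 0], [0, 0, 2, 0, 0], [0, 0, 2, 0, 0], [0, 0, 2, 0, 0], [0, 0, 2, 0, 0], [0, 0, 2, 0, 0], [0, 0, 2, 0, 0], [0, 0, 2, 0, 0]],
  ],
  force=60,
)

```text
clock: 11.38
tool_pos: [0.6005, 0.1727, 0.2299]
ee_rot: [3.141, 0.001, -0.198]
ft_force: [0.1, -0.1, -3.7]
width: 0.428
```

>>> carry_out(
  rows=[
    [[0, -1, 0, 0, 0], [0, -2, 0, 0, 0], [-0.2, -3, 0, 0, 0], [-0.2, -3.5, 0, 0, 0], [-0.2, -3.5, 0, 0, 0], [-0.2, -3.5, 0, 0, 0], [-0.2, -3.5, 0, 0, 0], [-0.2, -3.5, 0, 0, 0], [-0.2, -3.5, 0, 0, 0], [-0.2, -3.5, 0, 0, 0], [-0.2, -3.5, 0, 0, 0], [-0.2, -3.5, 0, 0, 0]],
  ],
)

```text
clock: 12.38
tool_pos: [0.5797, -0.2043, 0.2277]
ee_rot: [-3.141, 0.002, -0.199]
ft_force: [2.0, 0.2, -3.6]
width: 0.428
```

>>> carry_out(
  rows=[
    [[0, -3, 0, 0, 0], [0, -2, 0, 0, 0], [0, -1.5, 0, 0, 0], [0, -1, 0, 0, 0], [0, 0, 0, 0, 0], [0, 0, 0, 0, 0]],
  ],
)

```text
clock: 12.88
tool_pos: [0.5808, -0.2767, 0.2287]
ee_rot: [-3.141, 0.001, -0.198]
ft_force: [0.0, 0.2, -4.3]
width: 0.431
```

Run:
```python
from h import *
o=observe(); print(o['clock'],o['tool_pos'],o['ee_rot'],o['ft_force'],o['width'])
```

```text
12.8833 [ 0.58075828 -0.2766873   0.2287434 ] [-3.14080531e+00  9.28276448e-04 -1.98037681e-01] [ 0.03667041  0.24508974 -4.25143456] 0.4305999456130447
```

>>> carry_out(
  rows=[
    [[0, -0.2, -2, 0, 0], [0, 0, -2, 0, 0], [0, 0, -2, 0, 0], [0, 0, -2, 0, 0], [0, 0, -2, 0, 0], [0, 0, -1.2, 0, 0], [0, 0, -0.6, 0, 0], [0, 0, 0, 0, 0], [0, 0, 0, 0, 0]],
  ],
)

```text
clock: 13.63
tool_pos: [0.5813, -0.2785, 0.1121]
ee_rot: [3.141, -0.001, -0.197]
ft_force: [-0.5, -0.1, -3.7]
width: 0.431
```

Run:
```python
from h import *
o=observe(); print(o['clock'],o['tool_pos'],o['ee_rot'],o['ft_force'],o['width'])
fs={c:save(c,c+'9.png') for c in ('scene','side')}
ims=[]
for c in fs:
    for t in ('mast_foot','mast_center','cap_top','bay'):
        for r in vision.tip_of(c,t):
            if np.hypot(r['centre'][0]-.58,r['centre'][1]+.28)<.04: print(c,t,np.round(r['centre'],4),round(r['score'],2))
    im=cv2.imread('pics/%s9.png'%c); x,y=proj(fs[c],(0.581,-.279,0.06)).astype(int)
    print(c,x-50,y-50);ims.append(cv2.resize(im[y-50:y+50,x-50:x+50],(400,400),interpolation=cv2.INTER_CUBIC))
cv2.imwrite('pics/crop9.png',np.hstack(ims))
```

```text
13.6333 [ 0.58130914 -0.27854124  0.11206615] [ 3.14132491e+00 -8.01424814e-04 -1.97166324e-01] [-0.49215723 -0.13125106 -3.65262911] 0.43135992747187735
scene mast_foot [ 0.5788 -0.2736  0.0414] 0.94
scene mast_center [ 0.5796 -0.2736  0.0978] 0.75
scene mast_center [ 0.5792 -0.2786  0.0138] 0.46
scene bay [ 0.5792 -0.2787  0.009 ] 0.83
scene 146 207
side mast_foot [ 0.5822 -0.2784  0.0418] 0.81
side mast_center [ 0.5843 -0.2784  0.1033] 0.64
side cap_top [ 0.5847 -0.283   0.1719] 0.44
side bay [ 0.5833 -0.2808  0.0127] 0.86
side 235 114
```

View pics/crop9.png

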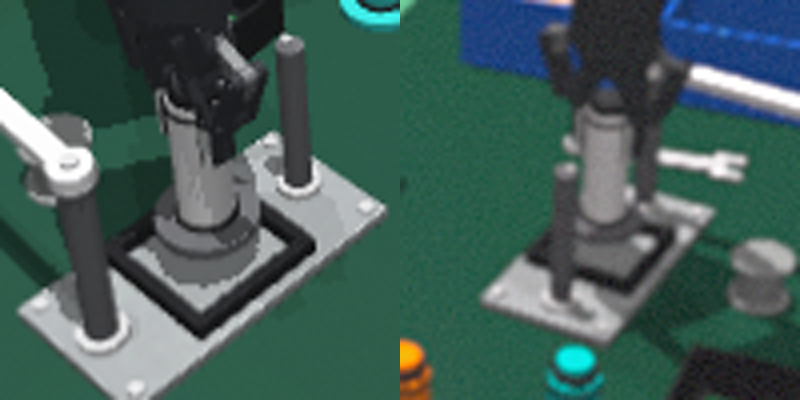

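Both views show the foot hanging over the bay. The networks put it about 3 mm towards +y of centre, so I check with an overlay of the foot circle and the curb.

```bash
cat > ov.py <<'E'
from h import *
def ov(n,foot,b,zf,thd=-9.6,S=8):
    th=np.radians(thd);R=np.array([[np.cos(th),-np.sin(th)],[np.sin(th),np.cos(th)]]); out=[]
    for c in ('scene','side'):
        f=vision.grab_frame(c); im=cv2.resize(cv2.imread('pics/%s%s.png'%(c,n)),None,fx=S,fy=S,interpolation=cv2.INTER_CUBIC)
        def pl(P,col): cv2.polylines(im,[np.round((np.array([proj(f,p) for p in P])+.5)*S).astype(np.int32)],True,col,1,cv2.LINE_AA)
        a=np.linspace(0,2*np.pi,60)
        for z in (zf,zf+.01): pl([(foot[0]+.036*np.cos(t),foot[1]+.036*np.sin(t),z) for t in a],(0,255,255))
        for h,z in ((.042,.01),(.042,.024),(.052,.024)): pl([[*(b+R@np.array(q)),z] for q in ((-h,-h),(h,-h),(h,h),(-h,h))],(0,0,255))
        x,y=(proj(f,(*b,.03))*S).astype(int); out.append(im[y-200:y+200,x-195:x+195])
    cv2.imwrite('pics/ov%s.png'%n,np.hstack(out))
E
python3 -c "
from ov import *
ov('9',(.5813,-.2785),np.array([.581,-.2795]),.0417)"
```

```text
(no output)
```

View pics/ov9.png

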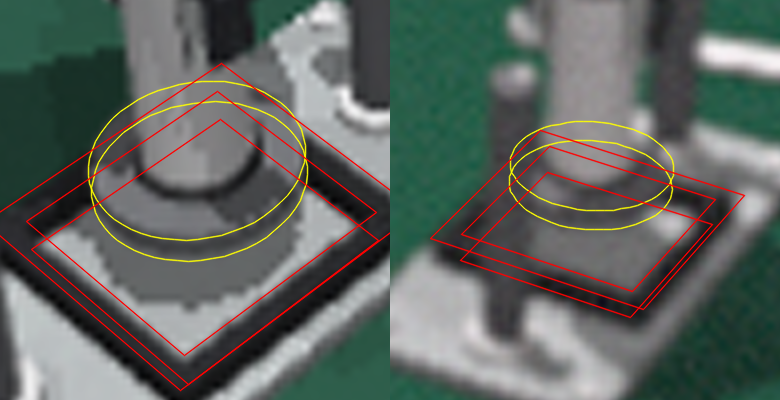

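The overlay fits in both views. In the side view both curb and foot are shifted by the same ~1 px, so foot and bay agree within 1–2 mm. I shift 1.5 mm towards −y and lower slowly.

>>> carry_out(
  rows=[
    [[0, -0.15, -0.6, 0, 0], [0, 0, -0.6, 0, 0], [0, 0, -0.6, 0, 0], [0, 0, -0.5, 0, 0], [0, 0, -0.3, 0, 0], [0, 0, 0, 0, 0]],
  ],
)

```text
clock: 14.73
tool_pos: [0.5805, -0.2804, 0.0842]
ee_rot: [-3.141, 0.002, -0.198]
ft_force: [-0.1, 0.8, -4.2]
width: 0.436
```

>>> carry_out(
  rows=[
    [[0, 0, -0.2, 0, 0], [0, 0, -0.2, 0, 0], [0, 0, 0, 0, 0]],
  ],
)

```text
clock: 14.98
tool_pos: [0.5808, -0.2806, 0.0811]
ee_rot: [-3.141, 0.0, -0.198]
ft_force: [-0.3, 0.5, -4.4]
width: 0.43
```

>>> carry_out(
  rows=[
    [[0, 0, -0.15, 0, 0], [0, 0, 0, 0, 0]],
  ],
)

```text
clock: 15.15
tool_pos: [0.581, -0.2808, 0.0805]
ee_rot: [3.141, -0.001, -0.198]
ft_force: [-2.3, 1.7, 1.2]
width: 0.428
```

Contact came at TCP 0.0805, exactly where the floor should be. I look quickly before letting go.

```bash
python3 -c "
from ov import *
for c in ('scene','side'): save(c,c+'10.png')
ov('10',(.581,-.2806),np.array([.581,-.2795]),.0102)
print(observe()['ft_force'])"
```

```text
[-2.29077251  0.8388709   4.02336233]
```

View pics/ov10.png

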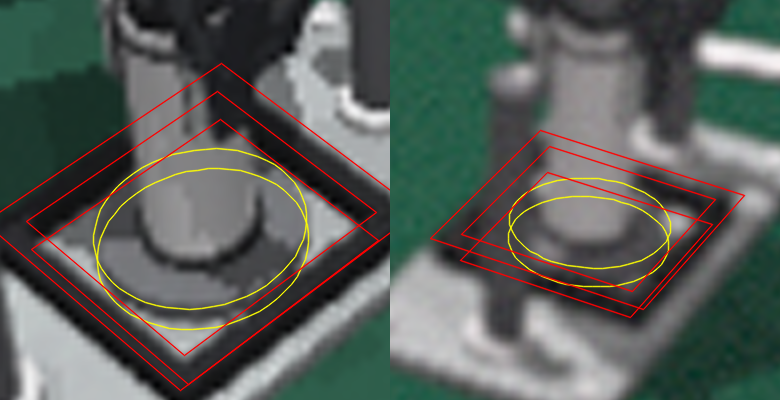

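The foot lies inside the curbs in both views. I open and rise.

>>> carry_out(
  rows=[
    [[0, 0, 0, 0, 0.6], [0, 0, 0, 0, 0.75], [0, 0, 0, 0, 0.8], [0, 0, 0, 0, 0.8], [0, 0, 0, 0, 0.8], [0, 0, 1, 0, 0.8], [0, 0, 2, 0, 0.8], [0, 0, 3, 0, 0.8], [0, 0, 3.5, 0, 0.8], [0, 0, 3.5, 0, 0.8], [0, 0, 3.5, 0, 0.8]],
  ],
)

```text
clock: 16.27
tool_pos: [0.5806, -0.2805, 0.2475]
ee_rot: [3.141, -0.001, -0.198]
ft_force: [0.7, -0.4, -0.3]
width: 0.803
```

```bash
python3 -c "
from ov import *
fs={c:save(c,c+'11.png') for c in ('scene','side')}
ov('11',(.581,-.2806),np.array([.581,-.2795]),.0102)
o=observe(); print(o['clock'],o['tool_pos'],o['ft_force'],o['width'])
for c in fs:
    for t in ('mast_foot','mast_center','cap_top','bay','keeper_hinge','keeper_peg'):
        for r in vision.tip_of(c,t):
            if np.hypot(r['centre'][0]-.55,r['centre'][1]+.30)<.2: print(c,t,np.round(r['centre'],4),round(r['score'],2))
"
```

```text
16.4667 [ 0.58090764 -0.28068509  0.2460326 ] [-0.06045384  0.14554654 -1.45575859] 0.8006879818120431
scene mast_foot [ 0.5787 -0.2781  0.0063] 0.76
scene mast_center [ 0.5829 -0.2788  0.0681] 0.89
scene mast_center [ 0.577  -0.2762  0.0087] 0.19
scene cap_top [ 0.5813 -0.2785  0.0661] 0.47
scene cap_top [ 0.5765 -0.2846  0.1417] 0.43
scene cap_top [ 0.5878 -0.4704 -0.004 ] 0.36
scene bay [ 0.5837 -0.2774  0.0126] 0.65
scene keeper_hinge [ 0.5675 -0.369   0.1521] 0.62
scene keeper_peg [ 0.4205 -0.3374  0.1803] 0.94
side mast_foot [ 0.5804 -0.2783  0.0079] 0.56
side mast_center [ 0.5828 -0.2837  0.0713] 0.69
side cap_top [ 0.5819 -0.2819  0.1389] 0.59
side bay [ 0.5793 -0.2829  0.0137] 0.82
side keeper_hinge [ 0.5638 -0.3723  0.1509] 0.78
side keeper_hinge [ 0.5843 -0.2841  0.0696] 0.73
side keeper_peg [ 0.4222 -0.3364  0.1849] 0.66
```

View pics/scene11.png

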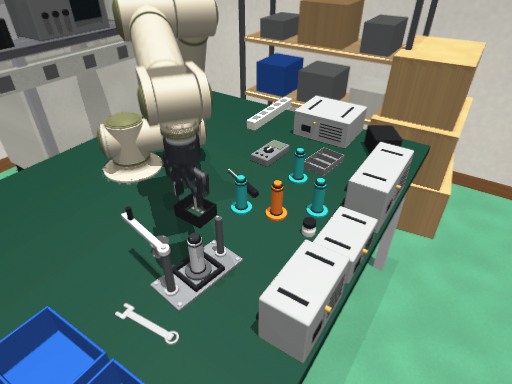

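View pics/ov11.png

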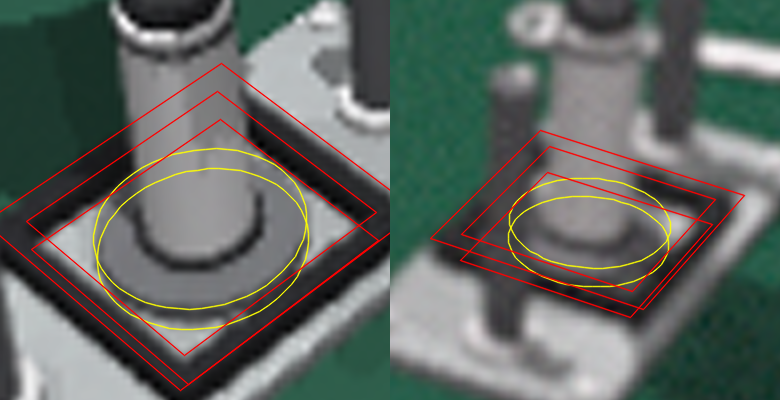

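The mast stands free, upright and centred in the bay. Next the keeper: hinge at about (0.566, −0.370), peg at about (0.4215, −0.3365). I will hold the peg loosely between the jaws, along the tangent, and swing it clockwise, starting above it with a yaw of about 77°.

>>> carry_out(
  rows=[
    [[-1.4, -0.5, 0, 7.1, 0.45], [-1.4, -0.5, 0, 7.1, 0.45], [-1.4, -0.5, 0, 7.1, 0.45], [-1.4, -0.5, 0, 7.1, 0.45], [-1.4, -0.5, 0, 7.1, 0.45], [-1.4, -0.5, 0, 7.1, 0.45], [-1.4, -0.5, 0, 7.1, 0.45], [-1.4, -0.5, 0, 7.1, 0.45], [-1.4, -0.5, 0, 7.1, 0.45], [-1.4, -0.5, 0, 7.1, 0.45], [-1.4, -0.5, 0, 7.1, 0.45], [-0.6, -0.1, 0, 7.1, 0.45]],
  ],
)

```text
clock: 18.07
tool_pos: [0.4196, -0.3373, 0.245]
ee_rot: [-3.141, 0.0, 1.294]
ft_force: [-0.4, -0.7, 0.1]
width: 0.451
```

>>> carry_out(
  rows=[
    [[0, 0, 0, 3, 0.45], [0, 0, 0, 0, 0.45], [0, 0, 0, 0, 0.45]],
  ],
)

```text
clock: 18.32
tool_pos: [0.4209, -0.3367, 0.2449]
ee_rot: [3.141, 0.0, 1.339]
ft_force: [0.2, 0.3, 0.2]
width: 0.453
```

Run:
```python
from h import *
fs={c:save(c,c+'12.png') for c in ('scene','side','wrist')}
o=observe(); print(o['clock'],o['tool_pos'],o['ee_rot'],o['ft_force'],o['width'])
for c in fs:
    for t in ('keeper_hinge','keeper_peg'):
        for r in vision.tip_of(c,t):
            print(c,t,np.round(r['centre'],4),round(r['score'],2))
```

```text
18.4667 [ 0.42107695 -0.33657052  0.24478458] [-3.14159134e+00 -4.48715634e-05  1.34021955e+00] [ 0.23513136  1.53657637 -0.91063542] 0.451743569441455
scene keeper_hinge [ 0.5683 -0.3669  0.1524] 0.93
scene keeper_peg [ 0.4232 -0.3389  0.1827] 0.55
scene keeper_peg [ 0.5768 -0.2757  0.0095] 0.35
side keeper_hinge [ 0.5657 -0.3704  0.1525] 0.72
side keeper_peg [ 0.4211 -0.3365  0.1807] 0.7
wrist keeper_hinge [ 0.437  -0.2763 -0.0024] 0.71
wrist keeper_hinge [ 0.5686 -0.3676  0.1494] 0.69
wrist keeper_peg [ 0.4204 -0.3413  0.1816] 0.91
```

View pics/wrist12.png

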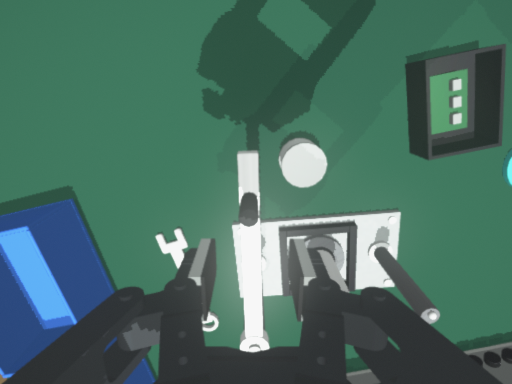

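View pics/scene12.png

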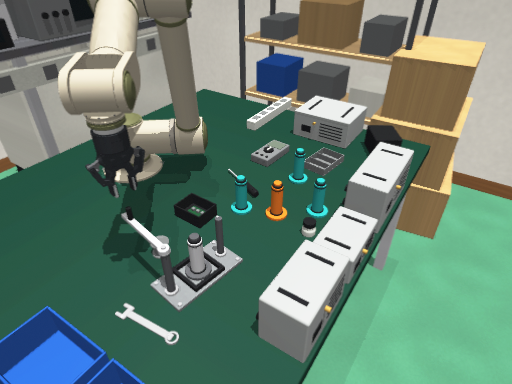

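The wrist view shows the peg at (250,208), in the jaw gap laterally, with the bar running down to the hinge at (255,340). I lower to straddle the peg.

>>> carry_out(
  rows=[
    [[0, -0.1, -2, 0, 0.45], [0, 0, -2, 0, 0.45], [0, 0, -1.5, 0, 0.45], [0, 0, -1, 0, 0.45], [0, 0, -0.7, 0, 0.45], [0, 0, 0, 0, 0.45]],
  ],
)

```text
clock: 19.27
tool_pos: [0.4206, -0.3373, 0.1716]
ee_rot: [-3.14, -0.001, 1.341]
ft_force: [-0.6, -0.8, 0.4]
width: 0.451
```

Run:
```python
from h import *
fs={c:save(c,c+'13.png') for c in ('scene','side','wrist')}
o=observe(); print(o['clock'],o['tool_pos'],o['ee_rot'],o['ft_force'],o['width'])
im=[cv2.resize(cv2.imread('pics/wrist13.png')[100:340,150:350],(333,400))]
for c in ('scene','side'):
    x,y=proj(fs[c],(.421,-.3376,.181)).astype(int);x=max(x,30); im.append(cv2.resize(cv2.imread('pics/%s13.png'%c)[y-50:y+50,x-30:x+30],(230,400),interpolation=cv2.INTER_CUBIC))
cv2.imwrite('pics/crop13.png',np.hstack(im))
# arc plan
H=np.array([.567,-.369])
for a in np.linspace(167,80.4,9):
    print(a.round(1),(H+.15*np.array([np.cos(np.radians(a)),np.sin(np.radians(a))])).round(4))
```

```text
19.4167 [ 0.42113475 -0.33798178  0.17353025] [3.14057622e+00 8.05903739e-04 1.34121516e+00] [0.78074647 0.01475081 0.11933325] 0.447313479587547
167.0 [ 0.4208 -0.3353]
156.2 [ 0.4298 -0.3084]
145.4 [ 0.4436 -0.2837]
134.5 [ 0.4618 -0.2621]
123.7 [ 0.4838 -0.2442]
112.9 [ 0.5087 -0.2308]
102.1 [ 0.5357 -0.2223]
91.2 [ 0.5638 -0.219 ]
80.4 [ 0.592  -0.2211]
```

View pics/crop13.png

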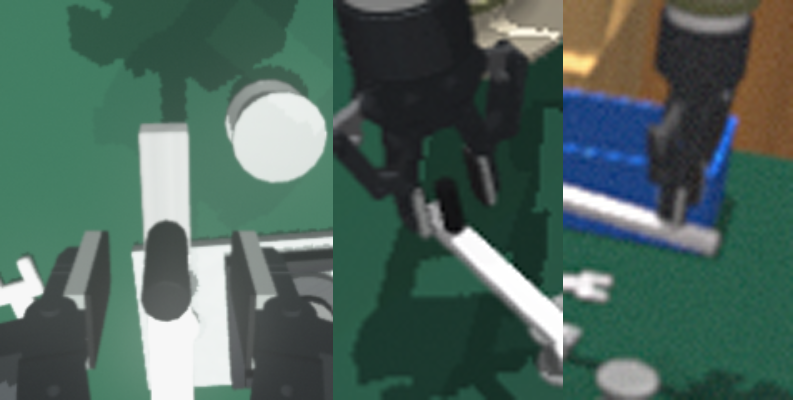

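The peg is between the jaws and centred. I narrow the gap and swing along the arc.

>>> carry_out(
  rows=[
    [[0, 0, 0, 0, 0.3], [0, 0, 0, 0, 0.3], [0.45, 1.35, 0, -5.4, 0.3], [0.45, 1.35, 0, -5.4, 0.3], [0.7, 1.25, 0, -5.4, 0.3], [0.7, 1.25, 0, -5.4, 0.3], [0.9, 1.1, 0, -5.4, 0.3], [0.9, 1.1, 0, -5.4, 0.3], [1.1, 0.9, 0, -5.4, 0.3], [1.1, 0.9, 0, -5.4, 0.3], [0, 0, 0, 0, 0.3]],
  ],
)

```text
clock: 20.33
tool_pos: [0.4852, -0.2445, 0.1732]
ee_rot: [3.141, -0.001, 0.586]
ft_force: [-1.0, 1.3, -0.3]
width: 0.303
```

Run:
```python
from h import *
fs={c:save(c,c+'14.png') for c in ('scene','wrist')}
o=observe(); print(o['clock'],o['tool_pos'],o['ee_rot'],o['ft_force'],o['width'])
x,y=proj(fs['scene'],(.49,-.24,.181)).astype(int)
im=[cv2.resize(cv2.imread('pics/wrist14.png')[100:340,150:350],(333,400)),cv2.resize(cv2.imread('pics/scene14.png')[y-60:y+60,x-60:x+60],(400,400),interpolation=cv2.INTER_CUBIC)]
cv2.imwrite('pics/crop14.png',np.hstack(im))
```

```text
20.4333 [ 0.48388083 -0.24569093  0.17299608] [3.14119972e+00 1.35586270e-04 5.90854242e-01] [-0.01433995 -0.32203592 -0.82807629] 0.2969720854866113
```

View pics/crop14.png

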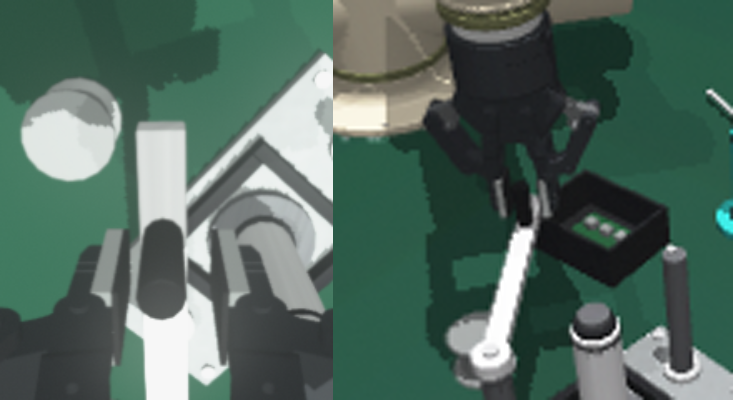

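The peg follows well between the jaws. I go on, stopping short of the detent.

>>> carry_out(
  rows=[
    [[1.25, 0.7, 0, -5.4, 0.3], [1.25, 0.7, 0, -5.4, 0.3], [1.35, 0.5, 0, -5.4, 0.3], [1.35, 0.4, 0, -5.4, 0.3], [1.4, 0.2, 0, -5.4, 0.3], [1.4, 0.1, 0, -5.4, 0.3], [1.4, -0.1, 0, -5.4, 0.3], [0.7, 0, 0, -4, 0.3], [0, 0, 0, 0, 0.3]],
  ],
)

```text
clock: 21.18
tool_pos: [0.5851, -0.2215, 0.1725]
ee_rot: [3.141, 0.0, -0.143]
ft_force: [0.4, -0.5, 0.1]
width: 0.3
```

Run:
```python
from h import *
fs={c:save(c,c+'15.png') for c in ('scene','side','wrist')}
o=observe(); print(o['clock'],o['tool_pos'],o['ee_rot'],o['ft_force'],o['width'])
x,y=proj(fs['scene'],(.58,-.24,.161)).astype(int)
im=[cv2.resize(cv2.imread('pics/wrist15.png')[100:340,150:350],(333,400)),cv2.resize(cv2.imread('pics/scene15.png')[y-60:y+60,x-60:x+60],(400,400),interpolation=cv2.INTER_CUBIC)]
cv2.imwrite('pics/crop15.png',np.hstack(im))
```

```text
21.3333 [ 0.5841993  -0.22111451  0.1728319 ] [-3.14151134e+00  2.67597936e-04 -1.39581045e-01] [0.51327702 0.31331044 0.67595351] 0.2982749217334599
```

View pics/crop15.png

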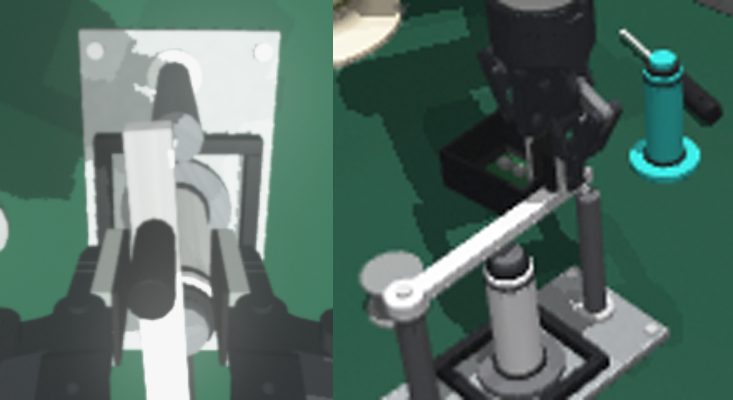

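The bar is a little short of the catch post, about 12 mm at the peg. I push on slowly, watching the force.

>>> carry_out(
  rows=[
    [[0.3, -0.05, 0, 0, 0.3], [0.3, -0.05, 0, 0, 0.3], [0.3, -0.05, 0, 0, 0.3]],
  ],
)

```text
clock: 21.58
tool_pos: [0.5934, -0.2222, 0.173]
ee_rot: [-3.141, 0.001, -0.141]
ft_force: [-0.3, 0.0, -0.5]
width: 0.297
```

>>> carry_out(
  rows=[
    [[0.2, 0, 0, 0, 0.3], [0.2, -0.05, 0, 0, 0.3]],
  ],
)

```text
clock: 21.75
tool_pos: [0.5958, -0.2225, 0.1727]
ee_rot: [-3.141, 0.006, -0.142]
ft_force: [-19.8, 3.0, 8.0]
width: 0.299
```

>>> carry_out(
  rows=[
    [[0.2, 0, 0, 0, 0.3]],
  ],
)

```text
clock: 21.83
tool_pos: [0.5961, -0.2225, 0.1726]
ee_rot: [-3.141, 0.011, -0.142]
ft_force: [-28.8, 2.2, 9.6]
width: 0.297
```

>>> carry_out(
  rows=[
    [[0.2, 0, 0, 0, 0.3]],
  ],
)

```text
clock: 21.92
tool_pos: [0.5964, -0.2225, 0.1725]
ee_rot: [3.142, 0.015, -0.142]
ft_force: [-38.3, 0.9, 12.3]
width: 0.302
```

It has come hard against the stop (38 N, peg at about x = 0.591). I back off and look.

>>> carry_out(
  rows=[
    [[-0.6, 0.05, 0, 0, 0.3], [-0.5, 0.1, 0, 0, 0.3], [0, 0, 0, 0, 0.32], [0, 0, 1.5, 0, 0.35], [0, 0, 3, 0, 0.35], [0, 0, 3, 0, 0.35], [0, 0, 3, 0, 0.35], [-2, 0, 3, 0, 0.35], [-3, 0, 2, 0, 0.35], [-3.5, 0, 0, 0, 0.35], [-3.5, 0, 0, 0, 0.35]],
  ],
)

```text
clock: 22.83
tool_pos: [0.4703, -0.2212, 0.3289]
ee_rot: [3.14, -0.003, -0.141]
ft_force: [0.3, -0.2, -0.1]
width: 0.352
```

Run:
```python
from h import *
fs={c:save(c,c+'16.png') for c in ('scene','side','wrist')}
o=observe(); print(o['clock'],o['tool_pos'],o['ft_force'])
for c in fs:
    for t in ('mast_foot','mast_center','cap_top','keeper_hinge','keeper_peg'):
        for r in vision.tip_of(c,t):
            if np.hypot(r['centre'][0]-.58,r['centre'][1]+.30)<.15: print(c,t,np.round(r['centre'],4),round(r['score'],2))
im=[]
for c in ('scene','side'):
    x,y=proj(fs[c],(.58,-.27,.09)).astype(int); print(c,x-65,y-65)
    im.append(cv2.resize(cv2.imread('pics/%s16.png'%c)[y-65:y+65,x-65:x+65],(400,400),interpolation=cv2.INTER_CUBIC))
cv2.imwrite('pics/crop16.png',np.hstack(im))
```

```text
22.9833 [ 0.46973202 -0.22117424  0.32882549] [ 0.96385025 -0.50565169 -0.24987642]
scene mast_foot [ 0.5775 -0.2754  0.0097] 0.77
scene mast_center [ 0.5806 -0.2786  0.0674] 0.68
scene keeper_hinge [ 0.5677 -0.3687  0.151 ] 0.72
scene keeper_hinge [ 0.582  -0.2772  0.0115] 0.4
scene keeper_peg [ 0.5921 -0.2193  0.1813] 0.73
side mast_foot [ 0.5818 -0.2811  0.0105] 0.78
side mast_foot [ 0.5937 -0.218   0.1811] 0.31
side mast_center [ 0.5799 -0.2822  0.069 ] 0.57
side cap_top [ 0.5824 -0.2805  0.0128] 0.73
side cap_top [ 0.5839 -0.2808  0.1387] 0.41
side keeper_hinge [ 0.5681 -0.37    0.153 ] 0.74
side keeper_hinge [ 0.4358 -0.2813  0.0022] 0.23
side keeper_peg [ 0.5935 -0.2198  0.1841] 0.77
wrist mast_foot [ 0.5828 -0.2786  0.007 ] 0.93
wrist mast_center [ 0.5813 -0.2815  0.0675] 0.79
wrist keeper_hinge [ 0.5713 -0.3665  0.1474] 0.59
wrist keeper_peg [ 0.586  -0.2233  0.1801] 0.7
scene 132 181
side 220 93
```

View pics/crop16.png

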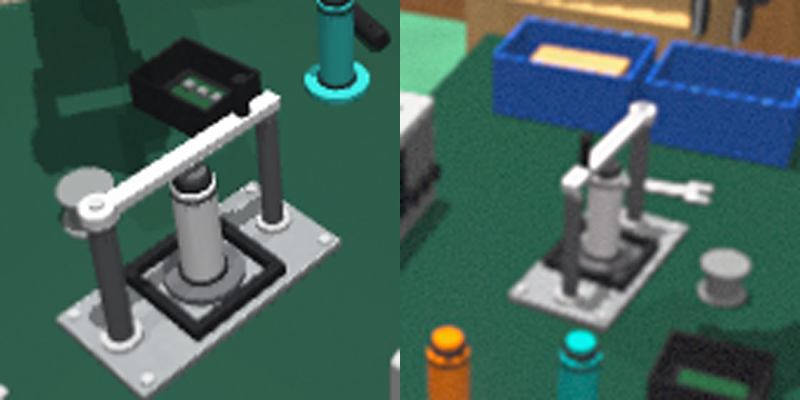

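View pics/wrist16.png

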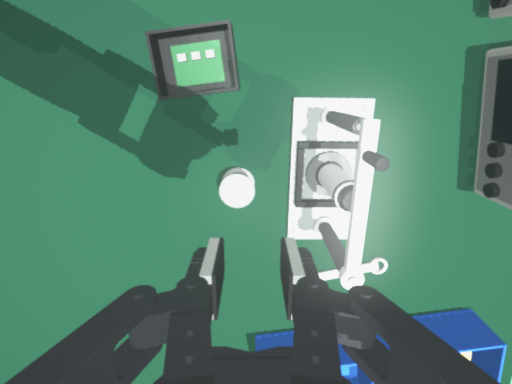

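The bar lies over the mast's top and onto the catch post. I check the angle with an overlay, and check that the bystanders have not moved.

Run:
```python
from h import *
fs={c:vision.grab_frame(c) for c in ('scene','side')}
out=[]
b=np.array([.581,-.2795]);th0=np.radians(80.4);H=b-.09*np.array([np.cos(th0),np.sin(th0)]); print(H)
for c in fs:
    S=8;f=fs[c];im=cv2.resize(cv2.imread('pics/%s16.png'%c),None,fx=S,fy=S,interpolation=cv2.INTER_CUBIC)
    for k,col in ((0,(0,0,255)),(.06,(0,255,255))):
        a=th0+k;u=np.array([np.cos(a),np.sin(a)]);n=np.array([-u[1],u[0]])
        P=[[*(H+u*r+n*w),.162] for r,w in ((0.02,.008),(.187,.008),(.187,-.008),(0.02,-.008))]
        cv2.polylines(im,[np.round((np.array([proj(f,p) for p in P])+.5)*S).astype(np.int32)],True,col,1,cv2.LINE_AA)
    x,y=(proj(f,(.59,-.22,.162))*S).astype(int); out.append(im[y-200:y+200,x-195:x+195])
cv2.imwrite('pics/ov16.png',np.hstack(out))
a=cv2.imread('pics/scene0.png').astype(int);d=cv2.imread('pics/scene16.png').astype(int)
cv2.imwrite('pics/diff.png',np.clip(np.abs(a-d),0,255).astype(np.uint8))
```

```text
[ 0.56599081 -0.36823964]
```

View pics/ov16.png

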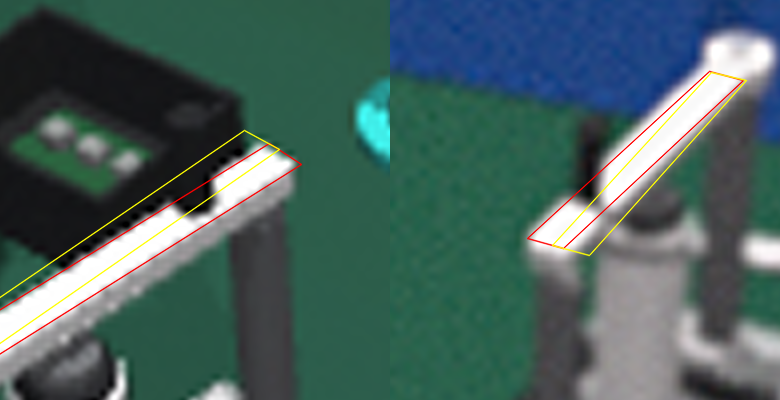

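View pics/diff.png

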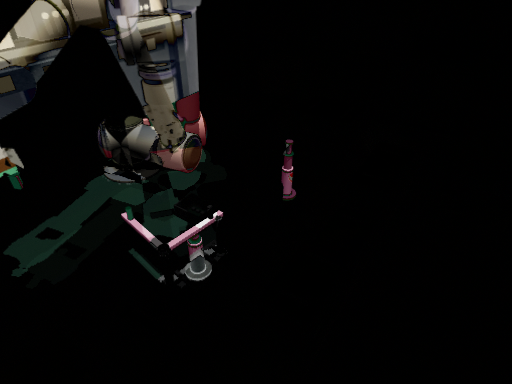

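The bar matches the shut outline (red) in both views, not the 0.06 rad one (yellow). The difference picture shows only the mast, bar, arm and shadows changed. The gripper is clear, so I hand in.

```bash
python3 -c "
from workcell import job_done,observe
print(observe()['clock']); print(job_done())"
```

```text
23.8333
the job is handed in; nothing more can be done
None
```

I collapsed the mast where it stood, set it down upright in the dock's bay, and swung the keeper bar shut. I handed the job in at 23.8 s; it reports no verdict.

- **Collapse:** I pressed straight down on the cap with the fingers shut. The inner tube went home first, while the middle tube was still about 48 mm out. The middle tube then went home to its stop: cap at 0.129 m, force rising to 17 N.
- **Placing:** I lifted the mast by the outer tube. It touched the bay floor at the height expected from the grip, and I let it go there. The overlays show the foot inside the curbs, about 1–2 mm from centre, and the mast stands upright.
- **Keeper bar:** I swung it by its peg to a hard stop, which read 38 N at the wrist, well above the 3–4 N of the detent. The final overlays in both views match the shut position rather than 0.06 rad open.
- **Other things on the bench:** In the part of the scene picture not hidden by the arm or its shadow, a before/after comparison shows only the mast, bar, arm and shadows changed. The gripper is clear of everything.

**Checks that disagreed:** In the last look, single network readings of the foot and peg scattered by up to about 7 mm between cameras. The side view was off by about 1 pixel against the calibration. The force sensor read almost nothing when the arm was still during the first part of the press, so I judged that part from the pictures. I never measured the keeper angle directly. When I backed off, the other finger came close to touching the peg, but the bar looked fully shut afterwards.

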